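# Prop up the easel with the cross

## Robot

A 6-joint arm with a two-finger parallel gripper is mounted at the origin on the work surface. World frame = base frame: x ahead of the robot, y to its left, z up, the work surface at z = 0. Lengths are in m, angles in rad, forces in N, time in s.
With the tool pointing down it reaches from about 0.425 to 0.95 m from the base axis. Payload 3.5 kg.
Tool frame: the origin (TCP) lies on the centre line of the jaws, within the pads' length; the fingertips stand 8 mm ahead of it and the grasp point (between the pads) lies 11 mm behind it; z points along the fingers, y is the line along which they close (so a half turn about z gives the same grasp; the last joint's range is limited). The gripper opens to 85 mm and grips with 20 to 120 N. Pads are 22 mm wide; open, the fingers measure 114 mm over their backs; the gripper's body (76 mm by 85 mm) begins 54 mm behind the grasp point. The pads swing forward as they close: fully open they stand 13 mm farther back than shut.
Start: joints at [1.087, 0.286, 1.577, -0, 1.279, -0.15], TCP at [0.221, 0.638, 0.239] pointing down, gripper open.
Joint ranges: [-2.77, 2.77], [-0.9, 2.22], [0.21, 2.48], [-1.53, 4.67], [0.24, 2.81], [-2.84, 2.84]. Speed limits (rad/s): [2.79, 2.79, 3.14, 3.14, 3.14, 3.14].

## Interface

Orientations are given as a unit quaternion [x, y, z, w].
In Python, from plant import ctrl gives the robot as it stands. The module is installed in compiled form; this text tells all that it offers.
- The arm moves only by the tool send_rows, never from a script. Its argument "steps" is a list of rows, each a list of 5 numbers: the shift along the tool's x, y, z in m, then the turn about the tool's z in degrees, then the opening, from -1 (shut) to 1 (fully open). A call has 1 to 12 rows; each row is the pose to reach, as a shift and turn from the pose commanded when the call began, along the tool's axes at that moment; what a row does not reach only later rows make up. A row lasts 1/10 s, in which the tool goes at most 50 mm and 8.59 degrees, less where a joint would pass 70% of its speed; a pose out of reach is approached as far as the arm can. A call with a gripper value outside its range is refused whole. The fingers move at their own pace and stop on an object; "squeeze" is the grip in N (left out, the last holds). Time passes only in rows, so rows that repeat a pose let the fingers close. It gives the time, the measured TCP pose, the force, the opening and the grip force at its end, in the units of the state.
- ctrl.get_state(): the state, without advancing time (a new reading comes with each control period).
- ctrl.read_camera(name): name is "side" or "top"; returns the picture (480x640x3 uint8, red, green, blue); there is no depth.
- ctrl.calibration(name): a dict with "intrinsics" (3x3 intrinsics, pixels), "extrinsics" (4x4, takes a point from world to camera coordinates). Camera axes: x right, y up, looking along -z (the intrinsics and any distortion apply to the point x, -y, -z); pixel columns grow to the right and rows downward; lengths in m; the calibration is good to about 2 mm. A picture is of the moment at which its call begins. calibration takes no time and is no camera call.
- ctrl.sign_off(): hands the job in; it is judged then, once.
The state is a dict: "time": time; "qpos": joint angles; "dq": joint speeds; "joint_efforts": joint torques, N m; "eef_pos": TCP position; "tcp_rot": TCP orientation; "contact_force": force on the tool from outside, world axes, zero at the start; "wrist_torque": the same for the moment, N m; "opening": opening from 0.0 (shut) to 1.0 (fully open); "finger_force": force on a finger pad.
Only numpy, scipy, OpenCV 4.12 (cv2) and the standard library are available. Lean on these libraries where they do the work, as an engineer would, in place of code of your own. Each camera call takes 0.05 s, during which the arm holds its last target. There are 200 camera calls.

## Task

Two small tilting easels lie folded on the green cutting mat. Prop up the one that carries the carved wooden cross: swing its sprung prop leg by the red sleeve up and over towards the board's hinge, past the balance point, until it sits on its stop and the tilted board stands on it by itself. Leave the easel with the round rosette folded.

Things in the scene. Friction and masses are not known exactly. Their poses are not given: they have to be found in the camera images.
- cross_sleeve (a point): Centre of the red sleeve (level round bar, 14 mm thick, 50 long, along the easel's y) on the end of the steel U-shaped prop leg, at the left of the easel with the pale 205 mm cross; it moves with the leg. Folded, it is 67 mm above the table, 30 mm clear of the dark board (235 x 150 mm), open in front, behind and above. Gripped from above, fingers in front and behind, it turns in the grip as the leg swings.
- cross_arc (a point): Fixed point on the leg's pivot axis, abreast of the sleeve's middle, 45 mm above the table: the sleeve's centre circles it upright at 85 mm radius. Orientation is the easel's, yaw within 15 degrees: x level from the board's front hinge (robot side) to its back, y left, z up. The sleeve starts 15 degrees above +x, goes over the top towards -x and stops at 148 degrees, 90 mm above the table.
- cross_leg (a joint): Swing of the cross easel's leg in rad: 0 folded, growing as it goes up and over. The leg's bar lifts the board; weight and spring push it back to 0 until dead centre at about 2.0, and beyond that on to its stop at 2.32, where it stays. Up to about 10 N at the sleeve swing it. The easels are screwed down.
- rosette_leg (a joint): The same for the other easel, alike in all but its piece: a pale wooden disc of 120 mm with seven dark holes. 0 folded. The two easels stand side by side; either may be the left one.

How it is judged:
By the outcome, as a careful person would: the job done as asked, in the order asked, and still so for the second after the job is handed in, with the robot touching nothing.
It also fails if it takes over 38 s, if anything falls off the work surface, if the arm or the gripper's body presses on something with over 40 N, if the wrist force passes 120 N, or if a joint passes its speed limit or range.

## Working session

There is one attempt and no reset: what is moved stays moved. The work goes in short steps, Python scripts to look and compute and a tool call to move; the robot and the scene stay as the last step left them, time stands still between calls to the robot, and variables do not carry over. Pictures are saved under pics/ and viewed, at most 10 in all, crops included, and the job is handed in when it is done.

Besides the shell and the picture viewer there is one more tool, called after "Emit:" as name(argument=value, ...), one argument or row to a line, values as JSON. send_rows: Moves the arm, as the interface text tells. Its arguments: {"type":"object","properties":{"steps":{"type":"array","items":{"type":"array","items":{"type":"number"}}},"squeeze":{"type":"number"}},"required":["steps"]}

```bash
mkdir -p pics; python3 - <<'E'
from plant import ctrl
import cv2,numpy as np
s=ctrl.get_state();print(s['time'],s['eef_pos'],s['tcp_rot'],s['opening'])
for n in('side','top'):
    im=ctrl.read_camera(n);cv2.imwrite(f'pics/{n}0.png',im[...,::-1])
    c=ctrl.calibration(n);print(n,c)
E
```

```text
0.0 [0.22081367 0.6371785  0.23791848] [ 1.66114543e-01  9.86105746e-01 -1.13333603e-03 -3.64287511e-04] 1.0031186617860368
side {'intrinsics': array([[615.4232907 ,   0.        , 317.88782363],
       [  0.        , 615.4232907 , 227.31844618],
       [  0.        ,   0.        ,   1.        ]]), 'extrinsics': array([[-0.97867888, -0.20525779, -0.00754248,  0.52014819],
       [ 0.15050291, -0.74162655,  0.65371166, -0.14388164],
       [-0.13977312,  0.63863863,  0.75670613, -0.88270852],
       [ 0.        ,  0.        ,  0.        ,  1.        ]])}
top {'intrinsics': array([[583.7927637 ,   0.        , 314.56218353],
       [  0.        , 583.7927637 , 234.55750178],
       [  0.        ,   0.        ,   1.        ]]), 'extrinsics': array([[ 0.00472869, -0.99998446, -0.00295177,  0.0263708 ],
       [ 0.99594667,  0.00444442,  0.08983586, -0.55983674],
       [-0.08982135, -0.00336461,  0.99595221, -1.0486737 ],
       [ 0.        ,  0.        ,  0.        ,  1.        ]])}
```

View pics/top0.png

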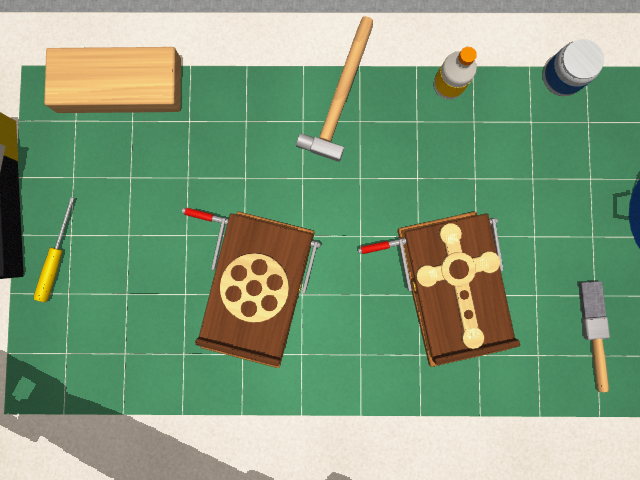

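View pics/side0.png

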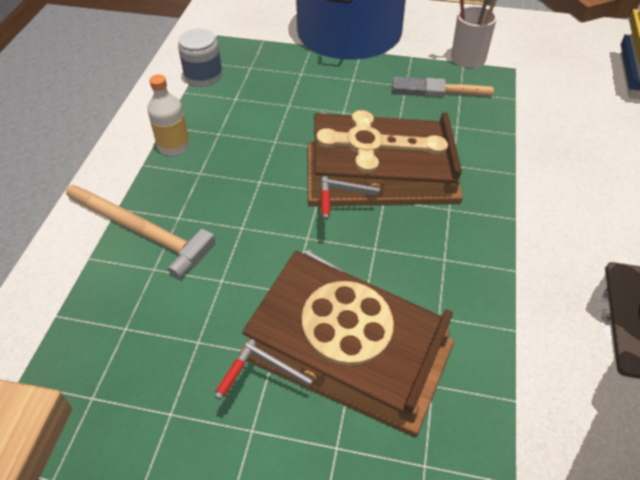

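The top view shows the cross easel on the right, with its red sleeve at about (377,247). In the side view that sleeve is at about (326,198). The rosette easel is on the left. Next I triangulate the sleeve.

```bash
cat >h.py <<'E'
import cv2,numpy as np
from plant import ctrl
def ray(n,uv):
    c=ctrl.calibration(n);K=c['intrinsics'];E=c['extrinsics'];R=E[:3,:3]
    d=np.linalg.inv(K)@[*uv,1];d=R.T@(d*[1,-1,-1]);return -R.T@E[:3,3],d/np.linalg.norm(d)
def onz(n,uv,z):
    o,d=ray(n,uv);return o+d*(z-o[2])/d[2]
def cross(a,b):
    A=0;B=0
    for o,d in(a,b):
        P=np.eye(3)-np.outer(d,d);A=A+P;B=B+P@o
    return np.linalg.solve(A,B)
def red(im,box):
    h=cv2.cvtColor(im,cv2.COLOR_RGB2HSV);m=(((h[...,0]<8)|(h[...,0]>172))&(h[...,1]>170)&(h[...,2]>90)).astype(np.uint8)
    k=np.zeros_like(m);x0,y0,x1,y1=box;k[y0:y1,x0:x1]=1;m*=k
    cs,_=cv2.findContours(m,cv2.RETR_EXTERNAL,cv2.CHAIN_APPROX_NONE)
    return cv2.minAreaRect(max(cs,key=cv2.contourArea))
E
python3 - <<'E'
from h import *
b={'top':(350,225,405,265),'side':(310,170,345,225)}
R={n:red(cv2.imread(f'pics/{n}0.png')[...,::-1].copy(),b[n]) for n in b};print(R)
print('tri',cross(ray('top',R['top'][0]),ray('side',R['side'][0])))
print('z67 top',onz('top',R['top'][0],.067),'side',onz('side',R['side'][0],.067))
p=cv2.boxPoints(R['top']);e=[p[i]-p[i-1] for i in range(4)];v=max(e,key=np.linalg.norm);c=np.array(R['top'][0])
w=onz('top',c+v/2,.067)-onz('top',c-v/2,.067);w*=np.sign(w[1]);print('len',np.linalg.norm(w),'yaw',np.degrees(np.arctan2(-w[0],w[1])))
from scipy.spatial.transform import Rotation as T
s=ctrl.get_state();print(T.from_quat(s['tcp_rot']).as_matrix().round(3),s['eef_pos'],s['qpos'])
E
```

```text
{'top': ((374.7764587402344, 246.99411010742188), (7.2671709060668945, 27.550168991088867), 77.47119140625), 'side': ((325.0, 201.5), (21.0, 8.0), 90.0)}
tri [ 0.53497821 -0.07703231  0.0706114 ]
z67 top [ 0.53439279 -0.07750614  0.067     ] side [ 0.53648625 -0.08028548  0.067     ]
len 0.0486769039032678 yaw 12.793173305180105
[[-0.945  0.328 -0.001]
 [ 0.328  0.945 -0.002]
 [ 0.    -0.002 -1.   ]] [0.22083608 0.63723328 0.2380768 ] [ 1.08701779e+00  2.87080990e-01  1.57804184e+00  3.94793470e-06
  1.27861953e+00 -1.50040685e-01]
```

Emit:
send_rows(
  steps=[
    [-0.37,-0.4,0,58,1],
    [-0.37,-0.4,0,58,1],
    [-0.37,-0.4,0,58,1],
    [-0.37,-0.4,0,58,1],
    [-0.37,-0.4,0,58,1],
    [-0.37,-0.4,0,58,1],
    [-0.37,-0.4,0,58,1],
    [-0.37,-0.4,0,58,1],
    [-0.37,-0.4,0,58,1],
    [-0.37,-0.4,0,58,1],
    [-0.37,-0.4,0,58,1],
    [-0.37,-0.4,0,58,1],
  ],
)

```text
time: 1.3
eef_pos: [0.4411, 0.1344, 0.2391]
tcp_rot: [0.626, 0.78, -0.001, 0.001]
contact_force: [-0.1, 0.3, 0.1]
opening: 0.999
finger_force: 0.0
```

Emit:
send_rows(
  steps=[
    [-0.228,0,0,0,1],
    [-0.228,0,0,0,1],
    [-0.228,0,0,0,1],
    [-0.228,0,0,0,1],
    [-0.228,0,0,0,1],
    [-0.228,-0.05,0.05,0,1],
    [-0.228,-0.1,0.1,0,1],
    [-0.228,-0.108,0.11,0,1],
    [-0.228,-0.108,0.11,0,1],
    [-0.228,-0.108,0.11,0,1],
    [-0.228,-0.108,0.11,0,1],
  ],
)

```text
time: 2.4
eef_pos: [0.3872, -0.1082, 0.1313]
tcp_rot: [0.623, 0.782, 0.0, 0.002]
contact_force: [0.2, -0.2, -0.6]
opening: 1.004
finger_force: 0.0
```

```bash
python3 - <<'E'
from plant import ctrl
s=ctrl.get_state();print(s['eef_pos'],s['qpos'],s['tcp_rot'],s['time'])
E
```

```text
[ 0.38723401 -0.10815534  0.13128239] [-5.26260084e-01 -2.28562354e-01  2.31291385e+00  4.18606488e-04
  1.05305783e+00 -7.51815256e-01] [6.23117269e-01 7.82125604e-01 4.85186789e-04 2.04274576e-03] 2.4
```

Emit:
send_rows(
  steps=[
    [0.01,0.05,0,0,1],
    [0.01,0.1,0,0,1],
    [0.01,0.15,0,0,1],
    [0.01,0.15,0,0,1],
    [0.01,0.15,0,0,1],
  ],
)

```text
time: 2.9
eef_pos: [0.5321, -0.064, 0.1307]
tcp_rot: [0.622, 0.783, 0.0, 0.001]
contact_force: [-0.6, 0.4, 0.1]
opening: 1.002
finger_force: 0.0
```

```bash
python3 - <<'E'
from h import *
s=ctrl.get_state();print(s['eef_pos'],s['tcp_rot'],s['time'])
im=ctrl.read_camera('side');cv2.imwrite('pics/side1.png',im[60:300,180:500][...,::-1].repeat(2,0).repeat(2,1))
E
```

```text
[ 0.5320723  -0.06397214  0.13067654] [6.22346186e-01 7.82741132e-01 4.35319273e-04 1.16417675e-03] 2.9
```

View pics/side1.png

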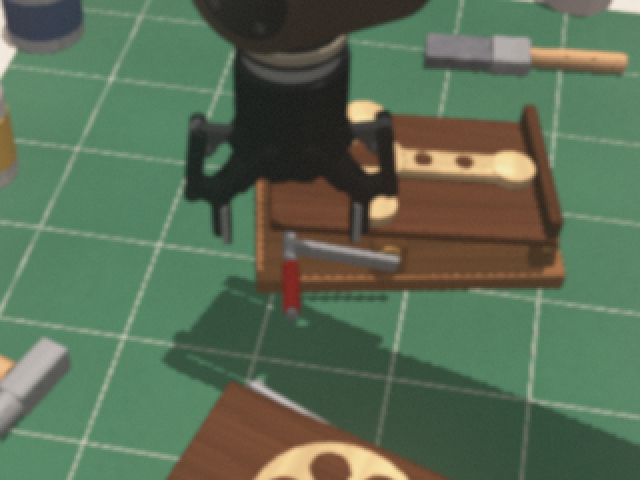

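The fingers straddle the sleeve: crop pixels 225 and 358, with the sleeve at 291 between them. I descend and grip.

Emit:
send_rows(
  steps=[
    [-0.003,0,0.04,0,1],
    [-0.003,0,0.075,0,1],
    [-0.003,0,0.075,0,1],
    [-0.003,0,0.075,0,-1],
    [-0.003,0,0.075,0,-1],
    [-0.003,0,0.075,0,-1],
    [-0.003,0,0.075,0,-1],
    [-0.003,0,0.075,0,-1],
    [-0.003,0,0.075,0,-1],
    [-0.003,0,0.075,0,-1],
  ],
  squeeze=40,
)

```text
time: 3.95
eef_pos: [0.5324, -0.0674, 0.0559]
tcp_rot: [0.624, 0.782, 0.002, 0.003]
contact_force: [4.5, 2.9, 0.7]
opening: 0.149
finger_force: 39.1
```

```bash
python3 - <<'E'
from h import *
s=ctrl.get_state();print(s['eef_pos'],s['tcp_rot'],s['opening'],s['finger_force'])
a0=np.radians(15)
for a in np.radians([15,25,35,50,65,80,95,110,120,130,140,148,152]):
    print(round(np.degrees(a)),np.round([.085*(np.cos(a)-np.cos(a0)),-.085*(np.sin(a)-np.sin(a0))],4))
im=ctrl.read_camera('side');cv2.imwrite('pics/side2.png',im[60:300,180:500][...,::-1].repeat(2,0).repeat(2,1))
E
```

```text
[ 0.53242649 -0.06736024  0.05586797] [0.62369527 0.78165976 0.00213266 0.00277113] 0.14872224901716058 39.052802324295044
15 [ 0. -0.]
25 [-0.0051 -0.0139]
35 [-0.0125 -0.0268]
50 [-0.0275 -0.0431]
65 [-0.0462 -0.055 ]
80 [-0.0673 -0.0617]
95 [-0.0895 -0.0627]
110 [-0.1112 -0.0579]
120 [-0.1246 -0.0516]
130 [-0.1367 -0.0431]
140 [-0.1472 -0.0326]
148 [-0.1542 -0.023 ]
152 [-0.1572 -0.0179]
```

View pics/side2.png

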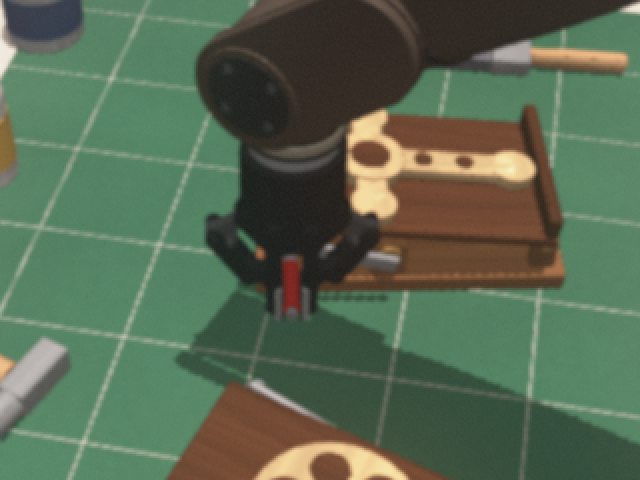

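Emit:
send_rows(
  steps=[
    [0,-0.002,-0.007,0,-1],
    [0,-0.005,-0.014,0,-1],
    [0,-0.0085,-0.0205,0,-1],
    [0,-0.0125,-0.027,0,-1],
    [0,-0.0195,-0.0355,0,-1],
    [0,-0.0275,-0.043,0,-1],
    [0,-0.0365,-0.0495,0,-1],
    [0,-0.046,-0.055,0,-1],
    [0,-0.0565,-0.059,0,-1],
    [0,-0.0565,-0.059,0,-1],
  ],
)

```text
time: 5.0
eef_pos: [0.4814, -0.079, 0.1194]
tcp_rot: [0.625, 0.781, 0.007, 0.007]
contact_force: [9.1, 10.8, 10.8]
opening: 0.144
finger_force: 39.2
```

```bash
python3 - <<'E'
from h import *
s=ctrl.get_state();print(s['eef_pos'],s['tcp_rot'],s['opening'],s['finger_force'])
im=ctrl.read_camera('side');cv2.imwrite('pics/side3.png',im[60:300,180:500][...,::-1].repeat(2,0).repeat(2,1))
E
```

```text
[ 0.48135406 -0.07897539  0.11939126] [0.62457607 0.78089864 0.00715914 0.00712743] 0.14438231899153314 39.20315086841583
```

View pics/side3.png

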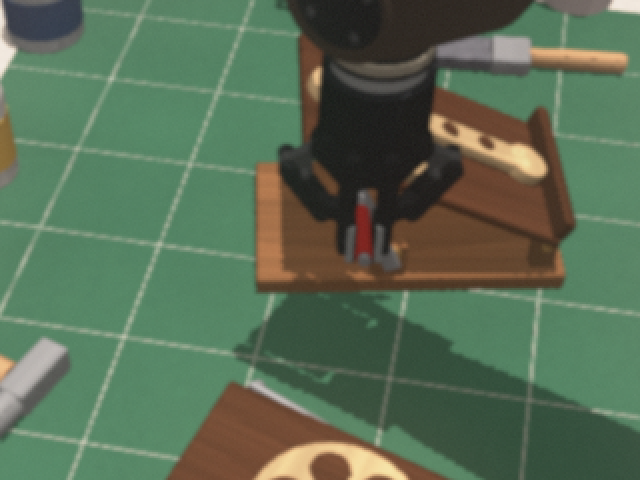

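Emit:
send_rows(
  steps=[
    [0.003,0,-0.004,0,-1],
    [0.003,-0.005,-0.006,0,-1],
    [0.003,-0.01,-0.007,0,-1],
    [0.003,-0.01,-0.007,0,-1],
  ],
)

```text
time: 5.45
eef_pos: [0.4694, -0.0815, 0.1241]
tcp_rot: [0.624, 0.782, 0.003, 0.008]
contact_force: [7.4, -3.1, 2.1]
opening: 0.146
finger_force: 39.7
```

Emit:
send_rows(
  steps=[
    [-0.001,-0.008,-0.001,0,-1],
    [-0.001,-0.0155,-0.0015,0,-1],
    [-0.001,-0.023,-0.001,0,-1],
    [-0.001,-0.03,0,0,-1],
    [-0.001,-0.0375,0.0015,0,-1],
    [-0.001,-0.0375,0.0015,0,-1],
  ],
)

```text
time: 6.05
eef_pos: [0.431, -0.0902, 0.1221]
tcp_rot: [0.624, 0.782, 0.001, 0.005]
contact_force: [3.2, -0.9, 6.7]
opening: 0.147
finger_force: 41.4
```

Emit:
send_rows(
  steps=[
    [0,-0.007,0.002,0,-1],
    [0,-0.014,0.0045,0,-1],
    [0,-0.0205,0.008,0,-1],
    [0,-0.027,0.012,0,-1],
    [0,-0.033,0.0165,0,-1],
    [0,-0.033,0.0165,0,-1],
  ],
)

```text
time: 6.65
eef_pos: [0.3959, -0.0977, 0.1023]
tcp_rot: [0.623, 0.782, -0.001, 0.002]
contact_force: [3.6, -6.6, -0.5]
opening: 0.144
finger_force: 40.7
```

Emit:
send_rows(
  steps=[
    [-0.002,-0.0055,0.005,0,-1],
    [-0.002,-0.0105,0.0105,0,-1],
    [-0.002,-0.014,0.015,0,-1],
    [-0.002,-0.0165,0.0185,0,-1],
    [-0.002,-0.0165,0.0185,0,-1],
    [-0.002,-0.0165,0.0185,0,-1],
  ],
)

```text
time: 7.25
eef_pos: [0.3819, -0.1009, 0.0864]
tcp_rot: [0.624, 0.781, 0.002, 0.0]
contact_force: [-0.3, 7.3, 16.9]
opening: 0.141
finger_force: 41.0
```

```bash
python3 - <<'E'
from h import *
s=ctrl.get_state();print(s['eef_pos'],s['tcp_rot'],s['opening'],s['finger_force'])
im=ctrl.read_camera('side');cv2.imwrite('pics/side4.png',im[60:300,180:500][...,::-1].repeat(2,0).repeat(2,1))
E
```

```text
[ 0.38192247 -0.10091597  0.08638392] [6.24044319e-01 7.81385575e-01 2.28887823e-03 1.79130423e-04] 0.14126005077585077 41.04291558265686
```

View pics/side4.png

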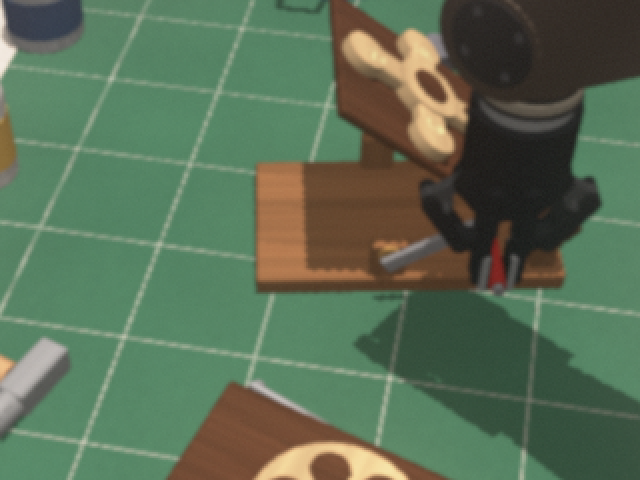

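Emit:
send_rows(
  steps=[
    [0,0,-0.002,0,0],
    [0,0,-0.002,0,0],
    [0,0,-0.002,0,0],
    [0,0,-0.002,0,0],
    [0,0,-0.03,0,0],
    [0.01,0,-0.07,0,0],
    [0.04,0,-0.11,0,0],
    [0.08,0,-0.14,0,0],
    [0.12,0,-0.14,0,0],
    [0.12,0,-0.14,0,0],
  ],
)

```text
time: 8.3
eef_pos: [0.3526, 0.0183, 0.2244]
tcp_rot: [0.621, 0.784, 0.001, 0.0]
contact_force: [0.2, -0.5, -0.8]
opening: 0.501
finger_force: 0.0
```

```bash
python3 - <<'E'
from h import *
s=ctrl.get_state();print(s['eef_pos'],s['contact_force'],s['opening'],s['time'])
im=ctrl.read_camera('side');cv2.imwrite('pics/side5.png',im[...,::-1])
im=ctrl.read_camera('top');cv2.imwrite('pics/top5.png',im[...,::-1])
E
```

```text
[0.35258711 0.01826662 0.22437684] [ 0.24578602 -0.47916612 -0.83975016] 0.5013270883833815 8.3
```

View pics/side5.png

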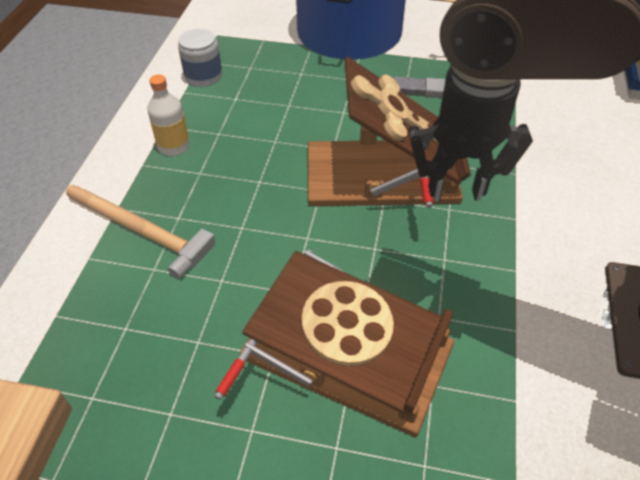

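View pics/top5.png

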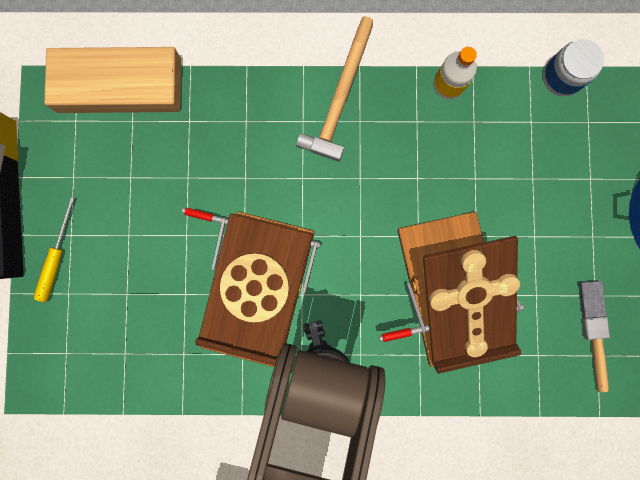

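The cross board is propped up with its sleeve over at top-view pixel (397,335). The rosette easel is still folded, and the gripper is clear of both.

```bash
python3 - <<'E'
from h import *
r=red(cv2.imread('pics/top5.png')[...,::-1].copy(),(370,315,420,350));print(onz('top',r[0],.09))
print(ctrl.sign_off())
E
```

```text
[ 0.38398081 -0.11152401  0.09      ]
the job is handed in; nothing more can be done
None
```

The cross easel is propped up on its stop: after release its sleeve measured within about 1 mm of the expected position. The rosette easel is still folded, and the job was handed in at about 8 s with the robot touching nothing.

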